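# Clamp a freshly bonded circuit module in the bar clamp

## Robot

A 7-joint arm with a two-finger parallel gripper is mounted at the origin on the work surface. World frame = base frame: x ahead of the robot, y to its left, z up, the work surface at z = 0. Lengths are in mm, angles in rad, forces in N, time in s.
With the tool pointing down it reaches from about 425 to 825 mm from the base axis. Payload 3.6 kg.
Tool frame: the origin (TCP) lies at the very end of the fingers, on their centre line; the grasp point (between the pads) lies 19 mm behind it (robot.hold_point_z is the distance from the TCP to the grasp point, in mm); z points along the fingers, y is the direction in which the jaws open and shut (so a half turn about z gives the same grasp; the last joint's range is limited). The gripper opens to 93 mm and grips with 3 to 60 N. Pads are 15 mm wide; open, the fingers measure 128 mm over their backs; the gripper's body (75 mm by 188 mm) begins 65 mm behind the grasp point.
Start: joints at [1.224, 0.615, -0.013, 1.423, 0.008, 1.103, -0.04], TCP at [204.973, -616.805, 218.64] pointing down, gripper open.
Joint ranges: [-3.12, 3.12], [-0.3, 2.06], [-1.34, 1.32], [0.26, 2.42], [-1.36, 4.5], [0.01, 1.98], [-2.84, 2.84]. Speed limits (rad/s): [2.79, 2.79, 3.14, 3.14, 3.14, 3.14, 3.14].

## Interface

Orientations are given as a unit quaternion [x, y, z, w].
In Python, from cell import robot, cams gives the robot as it stands.
- The arm moves only by the shell command python3 -m handwheel 'ROWS' [FORCE]. ROWS is JSON, one flat list of numbers, 7 for each row, row after row: the turn, a rotation vector about the tool's x, y, z in units of 8 degrees (1.0 is 8 degrees), then the shift along the tool's x, y, z in units of 30 mm (1.0 is 30 mm), then the opening in per cent of the stroke, from 0 (shut) to 100 (fully open). In form: [rx, ry, rz, x, y, z, gripper, rx, ry, rz, x, y, z, gripper, ...]. A call has 1 to 12 rows; each row is the pose to reach, as a shift and turn from the pose commanded when the call began, along the tool's axes at that moment; what a row does not reach only later rows make up. A row lasts 1/10 s, in which the tool goes at most 50 mm and 8.59 degrees, less where a joint would pass 70% of its speed; a pose out of reach is approached as far as the arm can. A call with a gripper value outside its range is refused whole. The fingers move at their own pace and stop on an object; FORCE is the grip in N (left out, the last holds). Time passes only in rows, so rows that repeat a pose let the fingers close. It gives the time, the measured TCP pose, the force and the opening at its end, in the units of the state.
- robot.read_state(): the state, without advancing time (a new reading comes with each control period).
- cams.get_image(name): name is "side" or "top"; returns a dict with "frame" (480x640x3 uint8, blue, green, red), "z_map" (480x640 float32, mm along the optical axis (not along the pixel's ray), 0 where there is no reading), "intrinsics" (3x3 intrinsics, pixels), "k1" (the pictures are not rectified: a ray, as slopes to the right and down, at radius r is drawn at 1 + k1 r^2 times it, then the intrinsics apply), "R" (3x3) and "t" (3): a world point X has camera coordinates R X + t. Camera axes: x right, y down, z forward; pixel columns grow to the right and rows downward; lengths in mm; the calibration is good to about 2 mm. A picture is of the moment at which its call begins.
- robot.close_job(): hands the job in, once; it reports no verdict.
The state is a dict: "t": time; "joint_positions": joint angles; "dq": joint speeds; "joint_efforts": joint torques, N m; "tcp_pos": TCP position; "tcp_rot": TCP orientation; "force": force on the tool from outside, world axes, zero at the start; "ft_torque": the same for the moment, N m; "gripper_width": finger opening in mm.
Only numpy, scipy, OpenCV 4.12 (cv2) and the standard library are available. Lean on these libraries where they do the work, as an engineer would, in place of code of your own. Each camera call takes 0.05 s, during which the arm holds its last target. There are 200 camera calls.

## Task

A circuit board has just been bonded to the small finned module: stand the module upright on the aluminium stage plate of the gluing board, square between the two low stops and close up to the clamp's fixed jaw, with its circuit board facing the sliding jaw, and let go of it. Then pump the trigger of the bar clamp, squeezing and letting back as often as needed (never pushing the jaw or bar by hand), until the sponge pad closes on the module and presses it against the fixed jaw, and finish while still holding the trigger squeezed so that the pad keeps a light pressure of about 20 N, which squashes it by roughly a quarter; do not crush the bond. Leave everything else on the bench where it is.

Things in the scene. Friction and masses are not known exactly. Their poses are not given: they have to be found in the camera images.
- jig: Gluing board: fixed plywood, 232 x 262 x 12 mm, with a one-hand bar clamp screwed down on its side. Origin: bench height, under the bar's axis. y runs along the bar, x from the grip towards the jaw tips, z up; yaw varies. All mm below in this frame. Bar: x -15 to 10, z 24 to 32, y -82 to 154 when joint slide is 0. Clamp head: x -24 to 22, y 32 to 98, up to z 49.
- stage (a point): Middle of the aluminium stage plate's top, at (45, -17, 16). The plate spans x 15 to 75, y -56 to 22. Two steel stops stand on it, inner faces at x 22 and 68 (46 mm apart), y -12 to 20, 10 mm high.
- nest (a point): Place for the module: where module_center lies when the module stands on the plate, midway between the stops, touching the fixed jaw; (45, 5, 41), 25 mm above the plate. Axes as body jig. To let the module down freely leave 2 to 8 mm to the fixed jaw (towards -y).
- fixed_face (a point): Middle of the fixed jaw's pad face (44 wide, 32 high) at (45, 24, 34); it looks to -y. The fixed jaw fills x -1 to 69, y 24 to 46, up to z 50.
- module_center (a point): Centre of the module: aluminium case, 40 (x) x 38 (y) x 50 mm high, 0.16 kg, standing upright, fins on its two x sides, a black terminal block 26 x 11 x 9 mm on top. Point half-way up the 50 mm. Grip it across the finned sides (along x, 40 mm), high up so that the fingers clear bar and stops. Axes as body module.
- module: The same module, origin at the centre of its underside, z up. The dark green circuit board, 38 x 48 x 3 mm, covers its -y face.
- board_face (a point): Middle of the circuit board's outer face, 19 mm from module_center towards the module's -y. It must face the sliding jaw (-y of body jig).
- trigger_face (a point): Middle of the trigger's finger face, at (-62, 36, 28) at rest; moves with the trigger. Grey plastic blade, x -26 to -114, 12 mm thick (y 36 to 48), z 17 to 39. Push this face to +y, or squeeze blade and grip (64 mm over both at rest, 35 squeezed; the grip is fixed, so the gripper must shift with the blade). Free space before it (-y), down to plywood at z 12.
- grip (a point): Middle of the fixed pistol grip, at (-62, 90, 29): black bar 20 mm thick, z 15 to 43, leaning back by 0.34 rad from (-22, 75) to (-119, 110). The trigger blade lies 31 mm before it (towards -y) and comes to lie along it when squeezed.
- trigger_blade: The trigger blade; origin at its pivot, (29, 44, 28). Axes as body jig when let back.
- trigger (a joint): Trigger angle, rad: 0 let back, grows as squeezed, stop at 0.32 (29 mm of travel at trigger_face, 91 mm from the pivot). A spring returns it. Some 5 to 7 N at trigger_face move the free jaw; once the pad bears, each further newton there adds about 2 N at the pad.
- slide (a joint): Travel of the bar with the sliding jaw towards the fixed jaw (+y), m. Opening from pad to fixed jaw is 74 mm minus this. A pump (trigger past 0.25, then back below 0.03) advances it 8 mm, one tooth; a shorter one may do nothing. Bar friction of 6 N holds it between pumps, so only some 4 N of pad pressure stay when the trigger is let go.
- jaw: The sliding jaw (x -16 to 70, up to z 46) with its toothed steel bar and pad. Axes as body jig; origin on the bar axis. The robot must not push it.
- pad_face (a point): Middle of the face of the sponge pad (40 wide, 32 high, 14 mm thick) on the sliding jaw; looks to +y; at (45, -50, 34) when joint slide is 0.
- pad (a joint): How far the sponge pad is squashed, m: 0 free, 6 N for each mm, 11 mm at most; 20 N is 3.3 mm.
- bare_case: Bystander: bare finned aluminium case, 40 x 35 x 50 mm, without board or terminal block. Origin under its centre.
- tape_roll: Bystander: roll of black tape, 52 mm across, 19 mm high, lying on the gluing board's front corner. Origin under its centre.
- screwdriver: Bystander: screwdriver, 190 mm, lying flat beside the gluing board. Origin near its middle.
- glue_bottle: Bystander: white bottle, 36 mm across, 105 mm high. Origin under its centre.
- dome_camera: Bystander: dome camera, 110 mm across, 76 mm high. Origin under its centre.
- wire_spool: Bystander: spool of copper wire, 110 mm across, 60 mm high, lying flat. Origin under its centre.
There are look-alikes about, which are no part of the job. What is shaped like the module but purple is not meant.

How it is judged (in metres and radians):
On the way, in this order (a step that is already met when the one before it is completed fails the run):
1. the module stands released on the stage plate between the stops, board towards the sliding jaw, within 12 mm of the fixed jaw (x of module_center in the frame of jig between 0.0405 and 0.0495 m and z of module_center in the frame of jig between 0.038 and 0.0435 m and y of board_face in the frame of jig below -0.008 m and angle between module_center's own z axis and vertical below 0.08 rad and angle between the y axis of module_center and the y axis of jig, either way round below 0.12 rad and y of module_center in the frame of jig between -0.0072 and 0.0065 m and contact force between the fingers and module below 0.3 N and contact force between jaw and module below 0.5 N), for 0.3 s.
2. the pumped jaw's pad bears on the module (contact force between jaw and module above 5 N), for 0.2 s.
At the end, for the whole second after the job is handed in: Robot still holding the trigger squeezed (over 2 N, past 0.03 rad); pad pressing the module with 10 to 35 N; module upright at rest on the plate, untouched by the robot, within 4.5 mm of midway between the stops, 7 degrees of square, 3.5 mm of the fixed jaw, board to the sliding jaw (x of module_center in the frame of jig between 0.0405 and 0.0495 m and z of module_center in the frame of jig between 0.038 and 0.0435 m and y of board_face in the frame of jig below -0.008 m and angle between module_center's own z axis and vertical below 0.08 rad and angle between the y axis of module_center and the y axis of jig, either way round below 0.12 rad and y of module_center in the frame of jig between 0.0015 and 0.0065 m and contact force between jaw and module between 10 and 35 N and contact force between any of the fingers, the arm and trigger_blade above 2 N and value of joint trigger above 0.03 rad and contact force between the fingers and module below 0.3 N and linear speed of module below 0.01 m/s); the arm keeps its last pose, push and grip.
It fails at once if the bond was crushed: more than 40 N from the pad (contact force between jaw and module above 40 N).
It fails at once if the robot pushed the sliding jaw, its pad or bar by hand (contact force between any of the fingers, the arm and jaw above 2 N).
It fails at once if a bystander was moved by more than 30 mm (distance of any of bare_case, tape_roll, screwdriver, glue_bottle, dome_camera, wire_spool from where it was at the start of the episode above 0.03 m).
It also fails if it takes over 58 s, if anything falls off the work surface, if the arm or the gripper's body presses on something with over 40 N, if the wrist force passes 120 N, or if a joint passes its speed limit or range.

## Working session

There is one attempt and no reset: what is moved stays moved. The work goes in short steps, Python scripts to look and compute and a shell command to move; the robot and the scene stay as the last step left them, time stands still between calls to the robot, and variables do not carry over. Pictures are saved under pics/ and viewed, about 8 in all and at most 12, crops included, and the job is handed in when it is done.

```bash
mkdir -p pics; ls
cat > h.py <<'E'
import numpy as np, cv2, sys
from cell import robot, cams
def grab(n): return cams.get_image(n)
def cloud(im):
    K=im["intrinsics"];k1=im["k1"];z=im["z_map"]
    v,u=np.mgrid[0:480,0:640].astype(np.float32)
    p=np.stack([u.ravel(),v.ravel()],1)[:,None]
    d=np.array([k1,0,0,0],float)
    s=cv2.undistortPoints(p.astype(np.float64),np.array(K,float),d)[:,0]
    s=np.c_[s,np.ones(len(s))].reshape(480,640,3)
    R=np.array(im["R"]);t=np.array(im["t"])
    W=(s*z[...,None]-t)@R
    W[z==0]=np.nan
    C=-R.T@t
    return W,s@R,C
def plane(rays,C,u,v,h):
    r=rays[int(round(v)),int(round(u))]
    return C+r*(h-C[2])/r[2]
E
python3 - <<'E'
from h import *
for n in("side","top"):
    im=grab(n);cv2.imwrite(f"pics/{n}0.png",im["frame"])
    np.save(f"{n}0.npy",im,allow_pickle=True)
    R=np.array(im["R"]);print(n,im["k1"],-R.T@np.array(im["t"]),R[2],(im["z_map"]==0).mean())
print(robot.read_state())
E
```

```text
pics
side -0.08006215344326871 [ 443.20852775 -919.34139268  781.43343367] [ 0.04905753  0.78498844 -0.61756498] 0.004029947916666667
top 0.021560152742328895 [ 288.57312728   33.22063603 1315.62771472] [ 0.16035397 -0.00129927 -0.98705872] 0.004075520833333333
{'t': 0.1, 'joint_positions': array([ 1.22347407,  0.61584786, -0.01261706,  1.42469086,  0.00811325,
        1.10340273, -0.04039148]), 'dq': array([ 8.44831932e-04, -1.33898599e-03, -3.48055056e-05, -2.91228953e-03,
        2.43437654e-04,  7.90465942e-04, -2.00035199e-04]), 'joint_efforts': array([ 6.93151687e-04, -4.60041261e+01,  2.09834338e-01, -1.66242957e+01,
       -6.11971901e-02,  1.69698091e-02,  1.04077310e-04]), 'tcp_pos': array([ 204.76494119, -616.1736667 ,  217.59639083]), 'tcp_rot': array([ 9.87154651e-01,  1.59763492e-01, -2.02990842e-04, -1.13113385e-03]), 'force': array([ 0.87172673, -0.27324495,  0.36316098]), 'ft_torque': array([-0.03253064, -0.01318634, -0.02017675]), 'gripper_width': 92.86792702337138}
```

View pics/top0.png

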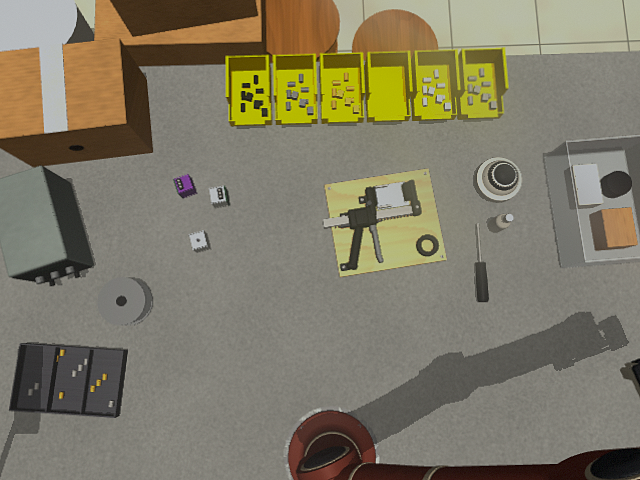

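View pics/side0.png

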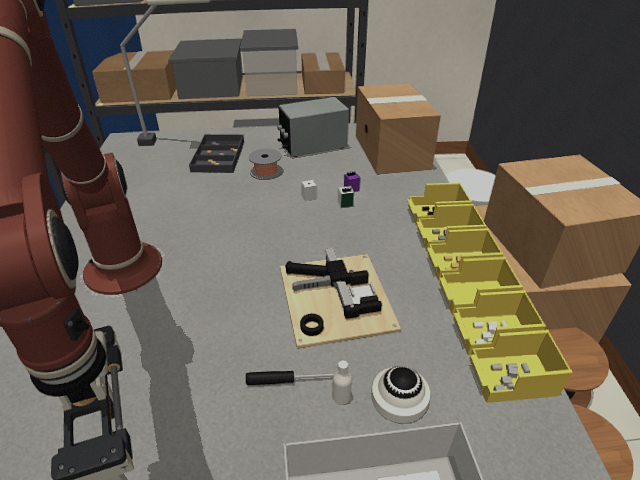

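Top (+x up, +y left): real module near (218,196) beside the purple look-alike (184,185) and the bare case (199,240). Jig at (385,225), with the grip at (350,260), trigger at (377,245) and stage at (390,195). Side: the green board of the module is at (347,197), facing roughly −y.

Run:
```python
from h import *
T=np.load("top0.npy",allow_pickle=True).item();S=np.load("side0.npy",allow_pickle=True).item()
a=cv2.resize(T["frame"][160:285,315:455],None,fx=4,fy=4,interpolation=cv2.INTER_CUBIC)
b=cv2.resize(T["frame"][165:255,165:245],None,fx=3,fy=3,interpolation=cv2.INTER_CUBIC)
c=cv2.resize(S["frame"][165:215,295:370],None,fx=3,fy=3,interpolation=cv2.INTER_CUBIC)
o=np.zeros((600,800,3),np.uint8);o[:500,:560]=a;o[:270,560:800]=b;o[300:450,560:785]=c
cv2.imwrite("pics/crop1.png",o)
W,_,_=cloud(T);WS,rs,CS=cloud(S)
# plywood
hsv=cv2.cvtColor(T["frame"],cv2.COLOR_BGR2HSV)
m=(hsv[...,1]>50)&(hsv[...,0]>15)&(hsv[...,0]<35)&(abs(W[...,2]-12)<6)
n,l,st,_=cv2.connectedComponentsWithStats(m.astype(np.uint8));k=1+np.argmax(st[1:,4]);P=W[l==k]
r=cv2.minAreaRect(P[:,:2].astype(np.float32));print("ply",r,np.median(P[:,2]),cv2.boxPoints(r))
hs=cv2.cvtColor(S["frame"],cv2.COLOR_BGR2HSV)
m=(hs[...,1]>50)&(hs[...,0]>15)&(hs[...,0]<35)&(abs(WS[...,2]-12)<6)
n,l,st,_=cv2.connectedComponentsWithStats(m.astype(np.uint8));k=1+np.argmax(st[1:,4]);P=WS[l==k]
r=cv2.minAreaRect(P[:,:2].astype(np.float32));print("plyS",r,np.median(P[:,2]))
for nm,X,box in(("modT",W,(180,215,203,235)),("modS",WS,(180,212,335,357)),("purpT",W,(170,200,170,200)),("bareT",W,(225,255,185,212))):
    q=X[box[0]:box[1],box[2]:box[3]].reshape(-1,3)
    t=q[(q[:,2]>44)&(q[:,2]<54)]
    print(nm,len(t),cv2.minAreaRect(t[:,:2].astype(np.float32)),np.median(t[:,2]),t.mean(0))
q=WS[180:212,335:357].reshape(-1,3);g=S["frame"][180:212,335:357].reshape(-1,3).astype(int)
m=(g[:,1]>g[:,2]+8)&(q[:,2]>8)&(q[:,2]<46);G=q[m];print("green",len(G),G.mean(0),np.polyfit(G[:,0],G[:,1],1))
```

```text
ply ((538.4855346679688, -148.80142211914062), (233.56814575195312, 262.5335388183594), 7.450757026672363) 12.185992160740906 [[ 405.6656    -33.78684 ]
 [ 439.7094   -294.10373 ]
 [ 671.3055   -263.816   ]
 [ 637.26166    -3.499115]]
plyS ((541.0790405273438, -148.45526123046875), (232.11424255371094, 264.745849609375), 7.4226274490356445) 12.221560318518835
modT 187 ((608.6566772460938, 250.70980834960938), (40.959781646728516, 38.604583740234375), 9.454560279846191) 50.231912056226506 [607.39285267 250.93099917  49.85553714]
modS 91 ((615.0697631835938, 273.35296630859375), (96.07386779785156, 46.08301544189453), 80.14813232421875) 49.56266822444922 [612.88397935 250.26530167  49.21592355]
purpT 190 ((638.1723022460938, 335.6040954589844), (40.92352294921875, 39.794254302978516), 19.188358306884766) 49.9071773844213 [636.30031861 334.2590086   49.70508039]
bareT 219 ((499.48211669921875, 297.2695007324219), (40.73099899291992, 34.601016998291016), 14.082836151123047) 50.02999701346797 [499.89387165 296.59864472  49.79990608]
green 124 [613.05879459 232.91759509  27.06581801] [1.32020767e-01 1.51981103e+02]
```

View pics/crop1.png

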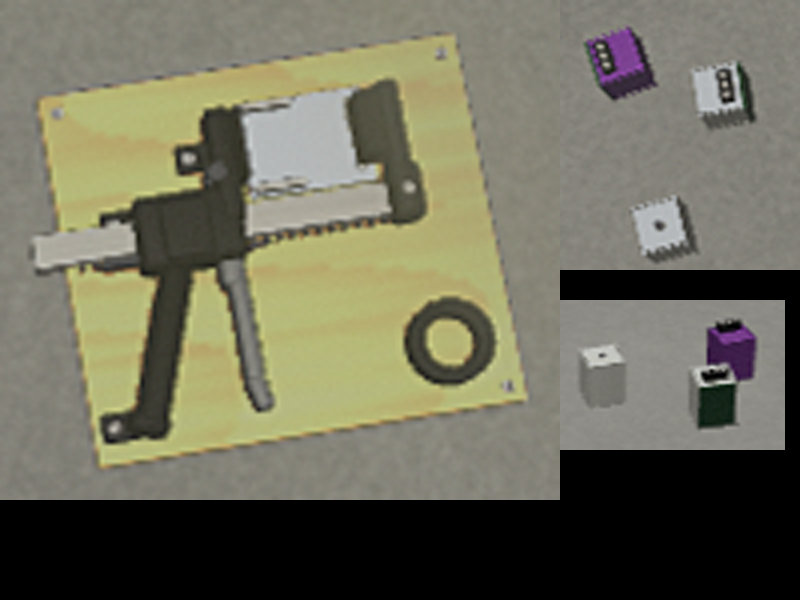

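Run:
```python
from h import *
T=np.load("top0.npy",allow_pickle=True).item();S=np.load("side0.npy",allow_pickle=True).item()
th=np.radians(7.44);R2=np.array([[np.cos(th),np.sin(th)],[-np.sin(th),np.cos(th)]])
for nm,I,c in(("T",T,(538.5,-148.8)),("S",S,(541.1,-148.5))):
    W,_,_=cloud(I);P=W.reshape(-1,3);q=(P[:,:2]-c)@R2.T;z=P[:,2]
    col=I["frame"].reshape(-1,3).astype(int)
    def ext(m,s):
        a=q[m];print(nm,s,m.sum(),np.percentile(a,[1,50,99],axis=0).round(1).T.tolist())
    ins=(abs(q[:,0])<114)&(abs(q[:,1])<150)
    hi=ins&(z>45.5)&(z<52)
    ext(hi,"z46-52 all")
    # plate-> z~16 bright, bar->z 32 bright
    br=col.min(1)>130
    ext(ins&br&(abs(z-16)<2.5)&(q[:,0]>0),"plate")
    ext(ins&br&(abs(z-32)<3)&(q[:,1]<60),"bar")
    ext(ins&(z>35)&(z<44)&(q[:,0]<-25),"grip+trig")
    for y in range(-120,141,8):
        m=ins&(z>44)&(z<53)&(abs(q[:,1]-y)<4)
        if m.sum()>2: print(y,m.sum(),np.percentile(q[m,0],[2,98]).round(0),np.median(z[m]).round(1),end="; ")
    print()
```

```text
T z46-52 all 618 [[-86.3, 26.1, 79.9], [-81.9, 32.1, 94.1]]
T plate 385 [[31.3, 61.9, 103.3], [-63.4, -26.2, 101.3]]
T bar 193 [[6.8, 15.9, 37.3], [-64.5, -22.1, 19.6]]
T grip+trig 386 [[-103.1, -64.4, -25.8], [-101.6, 75.9, 107.0]]
-88 4 [ 7. 29.] 44.9; -80 69 [ 2. 78.] 46.4; -72 83 [ 2. 82.] 46.8; -64 54 [11. 78.] 49.1; -56 39 [41. 79.] 49.0; 16 38 [39. 81.] 49.3; 24 78 [-3. 78.] 46.4; 32 93 [-14.  80.] 46.6; 40 46 [-8. 47.] 46.5; 48 52 [-6. 34.] 48.0; 56 45 [-4. 34.] 49.4; 64 58 [-17.  30.] 48.6; 72 68 [-38.  34.] 47.2; 80 62 [-73.  30.] 46.1; 88 32 [-99.  24.] 45.9; 96 10 [-100.  -78.] 46.6; 104 9 [-99. -14.] 45.1; 
S z46-52 all 468 [[-11.6, 33.8, 81.3], [-84.4, 21.5, 80.5]]
S plate 608 [[2.4, 65.8, 112.5], [-128.6, -25.9, 122.5]]
S bar 184 [[7.0, 16.3, 26.1], [-54.0, -19.6, 20.0]]
S grip+trig 329 [[-102.6, -66.3, -26.2], [23.3, 72.1, 107.2]]
-88 15 [ 4. 37.] 45.1; -80 89 [ 3. 82.] 45.7; -72 86 [ 5. 81.] 46.3; -64 61 [26. 80.] 49.4; -56 28 [42. 81.] 49.7; 16 54 [40. 81.] 48.9; 24 49 [ 6. 82.] 46.5; 32 68 [ 0. 81.] 46.3; 40 36 [-1. 49.] 46.4; 48 43 [-2. 31.] 49.1; 56 34 [-4. 36.] 48.7; 64 36 [-20.  33.] 48.7; 72 33 [-43.  33.] 47.0; 80 34 [-81.  35.] 45.1; 88 9 [-99.  14.] 44.8;
```

```bash
cat >> h.py <<'E'
def ortho(I,c,th,z,x0,x1,y0,y1,s):
    "rectified: image up=+jigx, left=+jigy"
    xs=np.arange(x1,x0,-1/s);ys=np.arange(y1,y0,-1/s)
    X,Y=np.meshgrid(xs,ys,indexing="ij")
    W=np.stack([c[0]+X*np.cos(th)-Y*np.sin(th),c[1]+X*np.sin(th)+Y*np.cos(th),np.full_like(X,z)],-1)
    R=np.array(I["R"]);rv,_=cv2.Rodrigues(R)
    p,_=cv2.projectPoints(W.reshape(-1,3),rv,np.array(I["t"],float),np.array(I["intrinsics"],float),np.array([I["k1"],0,0,0],float))
    p=p.reshape(*X.shape,2).astype(np.float32)
    return cv2.remap(I["frame"],p[...,0],p[...,1],cv2.INTER_CUBIC)
E
python3 - <<'E'
from h import *
T=np.load("top0.npy",allow_pickle=True).item();S=np.load("side0.npy",allow_pickle=True).item()
th=np.radians(7.44)
rows=[]
for I,c in((T,(538.5,-148.8)),(S,(541.1,-148.5))):
    r=[]
    for z in(16,32,50):
        o=ortho(I,c,th,z,-15,105,-95,75,1.55)
        o=o[:186,:263].copy()
        for k in range(0,105,10):
            y=int((105-k)*1.55);cv2.line(o,(0,y),(8 if k%50 else 16,y),(0,0,255),1)
        for k in range(-90,75,10):
            x=int((75-k)*1.55);cv2.line(o,(x,185),(x,178 if k%50 else 168),(0,0,255),1)
        r.append(o)
    rows.append(np.hstack(r))
o=np.vstack(rows)
# second row: trigger region at z=39 and 43
r=[]
for I,c in((T,(538.5,-148.8)),(S,(541.1,-148.5))):
    p=ortho(I,c,th,39,-115,0,0,130,1.55)[:,:201].copy()
    for k in range(-110,0,10):
        y=int((0-k)*1.55);cv2.line(p,(0,y),(8 if k%50 else 16,y),(0,0,255),1)
    for k in range(0,130,10):
        x=int((130-k)*1.55);cv2.line(p,(x,177),(x,170 if k%50 else 160),(0,0,255),1)
    r.append(p)
p=np.hstack(r);q=np.zeros((p.shape[0],o.shape[1],3),np.uint8);q[:,:p.shape[1]]=p
cv2.imwrite("pics/ortho.png",np.vstack([o,q])[:600,:800]);print(o.shape,p.shape)
E
```

```text
(372, 789, 3) (179, 402, 3)
```

View pics/ortho.png

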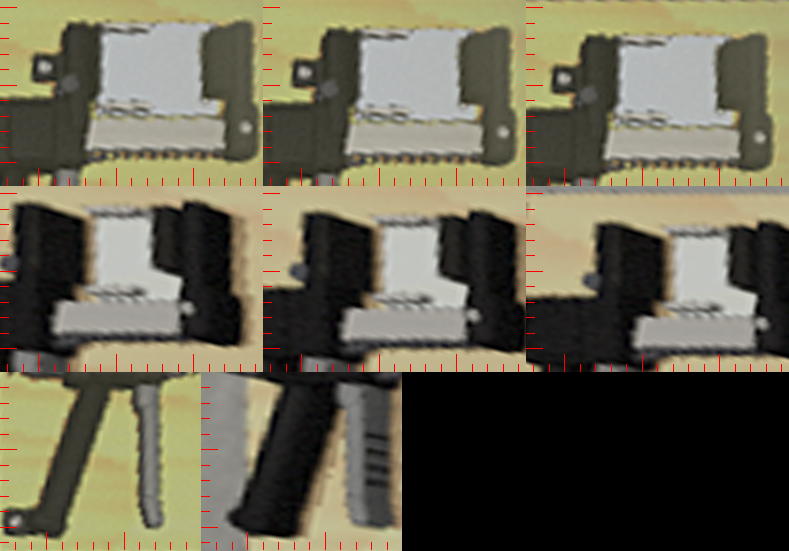

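Ortho view: the top and side cameras agree. The jig yaw is 7.4°, and its origin is offset about (15, −10.5) mm from the plywood centre, so the origin is at about (556.3, −157.1). The fixed pad is centred at x 45, the blade end at −114, and the bar and jaw edges are consistent with the given sizes. The module is at (609.6, 251.2) with yaw about 8°, so I can move now.

```bash
cat > m.py <<'E'
import sys,numpy as np
from scipy.spatial.transform import Rotation as R
from cell import robot
# usage: m.py x y z phi_deg  (world TCP target, tool y heading) or: m.py j x y z dphi  (jig frame)
a=sys.argv[1:];O=np.array([556.3,-157.1]);t=np.radians(7.44)
M=np.array([[np.cos(t),-np.sin(t)],[np.sin(t),np.cos(t)]])
s=robot.read_state();Rc=R.from_quat(s["tcp_rot"]);pc=np.array(s["tcp_pos"])
if a and a[0]=="j":
    x,y,z,p=map(float,a[1:]);x,y=O+M@[x,y];p+=7.44
elif a: x,y,z,p=map(float,a)
yy=Rc.as_matrix()[:,1]
print("t",round(s["t"],2),"tcp",pc.round(1),"jig",(M.T@(pc[:2]-O)).round(1),"yhead",np.degrees(np.arctan2(yy[1],yy[0])).round(1),"F",np.round(s["force"],1),"w",round(s["gripper_width"],1),"fjig",(M.T@np.array(s["force"])[:2]).round(1))
if a:
    p=np.radians(p);y3=np.array([np.cos(p),np.sin(p),0]);z3=np.array([0,0,-1.]);x3=np.cross(y3,z3)
    rel=Rc.inv()*R.from_matrix(np.c_[x3,y3,z3])
    print("row",np.round(np.degrees(rel.as_rotvec())/8,3).tolist(),np.round(Rc.inv().apply(np.array([x,y,z])-pc)/30,3).tolist())
E
python3 m.py 609.6 251.2 200 8
```

```text
t 0.1 tcp [ 204.8 -616.2  217.6] jig [-408.  -409.7] yhead -71.6 F [ 0.9 -0.3  0.4] w 92.9 fjig [ 0.8 -0.4]
row [-0.014, -0.011, -9.952] [21.925, -23.179, 0.639]
```

```bash
python3 -m handwheel '[0,0,-5,11,-11.6,0,100, 0,0,-5,11,-11.6,0,100, 0,0,-5,11,-11.6,0,100, 0,0,-5,11,-11.6,0,100, 0,0,-5,11,-11.6,0,100, 0,0,-5,11,-11.6,0,100, 0,0,-5,11,-11.6,0,100, 0,0,-5,11,-11.6,0,100, 0,0,-5,11,-11.6,0,100, 0,0,-5,11,-11.6,0,100, 0,0,-5,11,-11.6,0,100, 0,0,-5,11,-11.6,0,100]'; python3 m.py 609.6 251.2 150 8
```

```text
t: 1.3
tcp_pos: [408.2, -182.2, 218.5]
tcp_rot: [0.873, 0.488, -0.0, -0.0]
force: [0.1, -0.2, 0.7]
gripper_width: 92.9
t 1.3 tcp [ 408.2 -182.2  218.5] jig [-150.1   -5.7] yhead -31.5 F [ 0.1 -0.2  0.7] w 92.9 fjig [ 0.1 -0.3]
row [-0.006, 0.002, -4.941] [15.828, -1.83, 2.275]
```

```bash
python3 -m handwheel '[0,0,-4.94,15.83,-1.83,1.5,100, 0,0,-4.94,15.83,-1.83,1.5,100, 0,0,-4.94,15.83,-1.83,1.5,100, 0,0,-4.94,15.83,-1.83,1.5,100, 0,0,-4.94,15.83,-1.83,1.5,100, 0,0,-4.94,15.83,-1.83,1.5,100, 0,0,-4.94,15.83,-1.83,1.5,100, 0,0,-4.94,15.83,-1.83,1.5,100, 0,0,-4.94,15.83,-1.83,1.5,100, 0,0,-4.94,15.83,-1.83,1.5,100, 0,0,-4.94,15.83,-1.83,1.5,100, 0,0,-4.94,15.83,-1.83,1.5,100]'; python3 m.py 609.6 251.2 25 8
```

```text
t: 2.5
tcp_pos: [611.0, 248.3, 172.5]
tcp_rot: [0.657, 0.753, -0.001, 0.0]
force: [-0.2, -0.7, -0.3]
gripper_width: 92.9
t 2.5 tcp [611.  248.3 172.5] jig [106.8 394.9] yhead 7.8 F [-0.2 -0.7 -0.3] w 92.9 fjig [-0.3 -0.7]
row [-0.012, 0.017, -0.027] [0.113, -0.026, 4.917]
```

```bash
python3 -m handwheel '[0,0,0,0.1,0,1,100, 0,0,0,0.1,-0.03,2.5,100, 0,0,0,0.1,-0.03,4,100, 0,0,0,0.1,-0.03,4.92,100, 0,0,0,0.1,-0.03,4.92,100, 0,0,0,0.1,-0.03,4.92,100]'; python3 m.py 609.6 251.2 25 8
```

```text
t: 3.1
tcp_pos: [610.3, 251.2, 26.8]
tcp_rot: [0.658, 0.753, -0.0, 0.001]
force: [0.1, 1.4, 1.0]
gripper_width: 92.9
t 3.1 tcp [610.3 251.2  26.8] jig [106.4 397.9] yhead 7.7 F [0.1 1.4 1. ] w 92.9 fjig [0.3 1.3]
row [0.004, 0.008, -0.034] [0.004, -0.022, 0.061]
```

```bash
python3 -m handwheel '[0,0,0,0,-0.02,0.04,40, 0,0,0,0,-0.02,0.04,30, 0,0,0,0,-0.02,0.04,30, 0,0,0,0,-0.02,0.04,30, 0,0,0,0,-0.02,0.04,30, 0,0,0,0,-0.02,0.04,30, 0,0,0,0,-0.02,0.04,30, 0,0,0,0,-0.02,0.04,30]' 20; python3 m.py
python3 - <<'E'
from h import *
S=grab("side");T=grab("top")
o=np.zeros((450,800,3),np.uint8)
o[:400,:400]=cv2.resize(S["frame"][130:230,290:390],None,fx=4,fy=4);o[:400,400:]=cv2.resize(T["frame"][150:250,170:270],None,fx=4,fy=4)
cv2.imwrite("pics/grasp.png",o)
E
```

```text
t: 3.9
tcp_pos: [609.0, 253.6, 24.9]
tcp_rot: [0.657, 0.754, 0.0, 0.0]
force: [0.5, -0.9, -0.3]
gripper_width: 39.8
t 3.9 tcp [609.  253.6  24.9] jig [105.4 400.4] yhead 7.9 F [ 0.5 -0.9 -0.3] w 39.8 fjig [ 0.4 -0.9]
```

View pics/grasp.png

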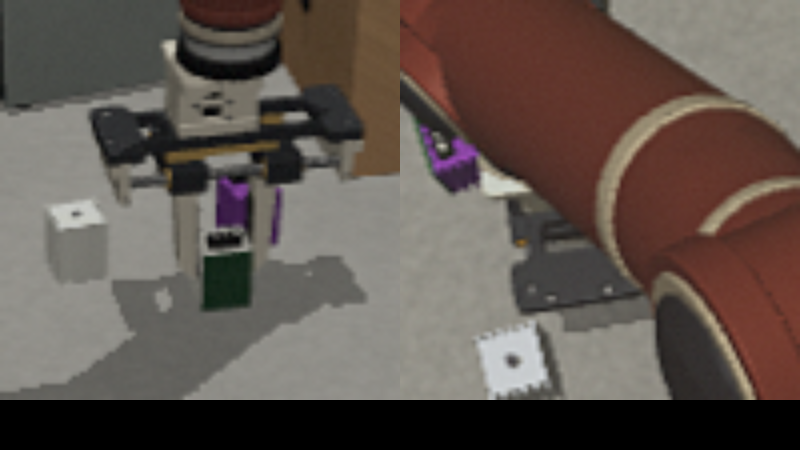

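The side crop shows the module gripped between the fingers across its fins, with the green board (225,280) towards −y and the neighbours untouched.

```bash
python3 -m handwheel '[0,0,0,0,0,-1,30, 0,0,0,0,0,-2.5,30, 0,0,0,0,0,-4,30, 0,0,0,0,0,-4,30]'; python3 m.py j 45 3.4 130 0
```

```text
t: 4.4
tcp_pos: [612.2, 256.3, 152.1]
tcp_rot: [0.657, 0.754, 0.007, 0.002]
force: [0.8, -0.0, -0.3]
gripper_width: 39.9
t 4.4 tcp [612.2 256.3 152.1] jig [109.  402.7] yhead 7.9 F [ 0.8 -0.  -0.3] w 39.9 fjig [ 0.8 -0.1]
row [0.092, -0.038, 0.056] [-13.297, -2.245, 0.638]
```

```bash
python3 -m handwheel '[0,0,0,-13.2,-2.2,0,30, 0,0,0,-13.2,-2.2,0,30, 0,0,0,-13.2,-2.2,0,30, 0,0,0,-13.2,-2.2,0,30, 0,0,0,-13.2,-2.2,0,30, 0,0,0,-13.2,-2.2,0,30, 0,0,0,-13.2,-2.2,0,30, 0,0,0,-13.2,-2.2,0,30, 0,0,0,-13.2,-2.2,0,30, 0,0,0,-13.2,-2.2,0,30, 0,0,0,-13.2,-2.2,0,30, 0,0,0,-13.2,-2.2,0,30]'; python3 m.py j 45 3.4 75 0
```

```text
t: 5.6
tcp_pos: [597.8, -145.0, 144.6]
tcp_rot: [0.655, 0.755, 0.0, -0.001]
force: [-0.4, 0.3, -0.9]
gripper_width: 39.9
t 5.6 tcp [ 597.8 -145.   144.6] jig [42.7  6.6] yhead 8.1 F [-0.4  0.3 -0.9] w 39.9 fjig [-0.4  0.3]
row [-0.002, -0.013, 0.087] [-0.113, 0.074, 2.321]
```

```bash
python3 -m handwheel '[0,0,0.08,-0.1,0.07,1,30, 0,0,0.08,-0.1,0.07,2.0,30, 0,0,0.08,-0.1,0.07,2.0,30, 0,0,0.08,-0.1,0.07,2.0,30, 0,0,0.08,-0.1,0.07,2.0,30, 0,0,0.08,-0.1,0.07,2.0,30]'; python3 m.py j 45 3.4 44 0
python3 - <<'E'
from h import *
S=grab("side");W,r,C=cloud(S)
th=np.radians(7.44);O=np.array([556.3,-157.1])+[1.3,0.15]   # side camera's own bias
q=W.reshape(-1,3);g=S["frame"].reshape(-1,3).astype(int)
m=(g[:,1]>g[:,2]+8)&(g[:,1]>g[:,0])&(q[:,2]>55)&(q[:,2]<120)&(abs(q[:,0]-600)<50)&(abs(q[:,1]+160)<50)
G=q[m];M=np.array([[np.cos(th),-np.sin(th)],[np.sin(th),np.cos(th)]])
J=(G[:,:2]-O)@M
print(m.sum(),"x",np.percentile(J[:,0],[2,50,98]),"y",np.median(J[:,1]),"z",np.percentile(G[:,2],[2,98]),"slope",np.polyfit(J[:,0],J[:,1],1))
E
```

```text
t: 6.2
tcp_pos: [601.6, -150.1, 86.7]
tcp_rot: [0.661, 0.751, 0.001, 0.001]
force: [-0.6, -0.3, -1.8]
gripper_width: 40.0
t 6.2 tcp [ 601.6 -150.1   86.7] jig [45.8  1. ] yhead 7.3 F [-0.6 -0.3 -1.8] w 40.0 fjig [-0.7 -0.2]
row [0.024, 0.006, -0.018] [0.08, -0.031, 1.423]
248 x [26.47338696 44.00156912 61.82415718] y -19.59639214775541 z [ 67.41474785 112.2462653 ] slope [-2.61829518e-03 -1.95163294e+01]
```

```bash
python3 -m handwheel '[0,0,0,0.05,0,0.5,30, 0,0,0,0.05,0,1,30, 0,0,0,0.05,0,1.2,30, 0,0,0,0.05,0,1.3,30, 0,0,0,0.05,0,1.3,30, 0,0,0,0.05,0,1.3,30, 0,0,0,0.05,0,1.3,30]'; python3 m.py j 45 3 41 0
```

```text
t: 6.95
tcp_pos: [600.3, -149.1, 46.3]
tcp_rot: [0.661, 0.75, 0.0, 0.0]
force: [0.2, 0.4, -1.4]
gripper_width: 40.0
t 6.95 tcp [ 600.3 -149.1   46.3] jig [44.7  2.2] yhead 7.3 F [ 0.2  0.4 -1.4] w 40.0 fjig [0.2 0.4]
row [0.004, 0.001, -0.023] [0.026, 0.01, 0.175]
```

```bash
python3 -m handwheel '[0,0,0,0.02,0.01,0.05,30, 0,0,0,0.02,0.01,0.1,30, 0,0,0,0.02,0.01,0.14,30, 0,0,0,0.02,0.01,0.17,30, 0,0,0,0.02,0.01,0.17,30, 0,0,0,0.02,0.01,0.17,30]'; python3 m.py j 45 3 41 0
python3 - <<'E'
from h import *
S=grab("side")
cv2.imwrite("pics/place.png",cv2.resize(S["frame"][220:330,280:400],None,fx=5,fy=5,interpolation=cv2.INTER_CUBIC))
E
```

```text
t: 7.55
tcp_pos: [600.3, -148.4, 40.9]
tcp_rot: [0.661, 0.75, -0.0, -0.0]
force: [0.3, -0.0, -0.4]
gripper_width: 40.0
t 7.55 tcp [ 600.3 -148.4   40.9] jig [44.7  2.9] yhead 7.3 F [ 0.3 -0.  -0.4] w 40.0 fjig [ 0.3 -0. ]
row [-0.0, -0.0, -0.022] [0.002, 0.009, -0.003]
```

View pics/place.png

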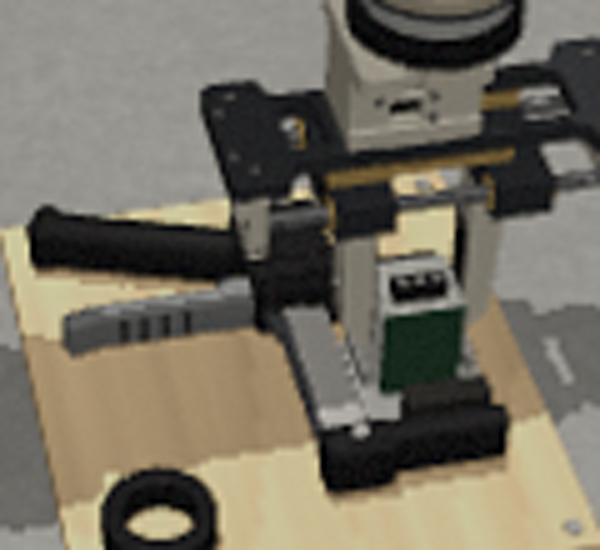

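The module stands between the stops with the green board (425,345) facing the sliding jaw. The contact force is beginning to carry the weight. I will lower a trace more and let go.

```bash
python3 -m handwheel '[0,0,0,0,0,0.03,30, 0,0,0,0,0,0.03,30, 0,0,0,0,0,0.03,50, 0,0,0,0,0,0.03,65, 0,0,0,0,0,0.03,65, 0,0,0,0,0,0.03,65, 0,0,0,0,0,-1,65, 0,0,0,0,0,-2,65, 0,0,0,0,0,-3.5,65, 0,0,0,0,0,-3.5,65, 0,0,0,0,0,-3.5,65]'; python3 m.py j -95 12 130 0
python3 - <<'E'
from h import *
S=grab("side")
W,r,C=cloud(S)
th=np.radians(7.44);O=np.array([556.3,-157.1])+[1.3,0.15]
M=np.array([[np.cos(th),-np.sin(th)],[np.sin(th),np.cos(th)]])
q=W.reshape(-1,3);g=S["frame"].reshape(-1,3).astype(int);J=(q[:,:2]-O)@M
m=(g[:,1]>g[:,2]+8)&(g[:,1]>g[:,0])&(q[:,2]>16)&(q[:,2]<75)&(abs(J[:,0]-45)<30)&(abs(J[:,1]+15)<30)
print(m.sum(),"x",np.percentile(J[m,0],[2,50,98]),"y",np.median(J[m,1]),"z",np.percentile(q[m,2],[2,98]),"slope",np.polyfit(J[m,0],J[m,1],1))
E
```

```text
t: 8.7
tcp_pos: [600.9, -148.5, 146.9]
tcp_rot: [0.661, 0.75, 0.001, 0.001]
force: [-0.3, -0.9, -1.4]
gripper_width: 60.4
t 8.7 tcp [ 600.9 -148.5  146.9] jig [45.3  2.7] yhead 7.3 F [-0.3 -0.9 -1.4] w 60.4 fjig [-0.5 -0.8]
row [0.017, 0.007, -0.023] [0.295, -4.68, 0.551]
221 x [25.72018602 42.18342613 60.10005526] y -17.921841754213382 z [23.57006975 66.0437594 ] slope [-1.10703187e-02 -1.73011194e+01]
```

The module was released at about jig (43–45, 1), seated and square. Next I take the shut fingers to the free space in front of the trigger blade.

```bash
python3 -m handwheel '[0,0,0,0.25,-4.15,0,65, 0,0,0,0.25,-4.15,0,65, 0,0,0,0.25,-4.15,0,30, 0,0,0,0.25,-4.15,0,0, 0,0,0,0.25,-4.15,1,0, 0,0,0,0.25,-4.15,2,0, 0,0,0,0.25,-4.15,2,0, 0,0,0,0.25,-4.15,2,0, 0,0,0,0.25,-4.15,2,0]' 20; python3 m.py j -79 12 21 0
```

```text
t: 9.65
tcp_pos: [477.2, -156.5, 86.5]
tcp_rot: [0.661, 0.751, 0.001, 0.001]
force: [-0.1, -0.9, 0.9]
gripper_width: 8.9
t 9.65 tcp [ 477.2 -156.5   86.5] jig [-78.4  10.8] yhead 7.3 F [-0.1 -0.9  0.9] w 8.9 fjig [-0.2 -0.9]
row [0.014, 0.001, -0.019] [0.04, -0.026, 2.185]
```

```bash
python3 -m handwheel '[0,0,0,0.03,0,1,0, 0,0,0,0.03,0,1.7,0, 0,0,0,0.03,0,2.1,0, 0,0,0,0.03,0,2.1,0, 0,0,0,0.03,0,2.1,0, 0,0,0,0.03,0,2.1,0]'; python3 m.py j -79 12 21 0
```

```text
t: 10.25
tcp_pos: [476.8, -156.0, 23.9]
tcp_rot: [0.661, 0.75, 0.001, 0.001]
force: [-0.0, -0.6, 0.4]
gripper_width: 0.9
t 10.25 tcp [ 476.8 -156.    23.9] jig [-78.7  11.4] yhead 7.3 F [-0.  -0.6  0.4] w 0.9 fjig [-0.1 -0.6]
row [0.017, 0.006, -0.023] [0.02, -0.009, 0.097]
```

```bash
python3 -m handwheel '[0,0,0,0.4,0,0.05,0, 0,0,0,0.7,0,0.05,0, 0,0,0,0.9,0,0.05,0, 0,0,0,1.0,0,0.05,0, 0,0,0,1.0,0,0.05,0, 0,0,0,1.0,0,0.05,0]'; python3 m.py; python3 -m handwheel '[0,0,0,0.2,0,0,0, 0,0,0,0.4,0,0,0, 0,0,0,0.47,0,0,0, 0,0,0,0.47,0,0,0, 0,0,0,0.47,0,0,0, 0,0,0,0.47,0,0,0]'; python3 m.py
python3 - <<'E'
from h import *
S=grab("side")
cv2.imwrite("pics/sq.png",cv2.resize(S["frame"][220:330,280:400],None,fx=5,fy=5,interpolation=cv2.INTER_CUBIC))
E
```

```text
t: 10.85
tcp_pos: [472.3, -126.9, 21.6]
tcp_rot: [0.661, 0.75, -0.0, 0.001]
force: [0.1, -4.6, 3.1]
gripper_width: 0.5
t 10.85 tcp [ 472.3 -126.9   21.6] jig [-79.4  40.8] yhead 7.2 F [ 0.1 -4.6  3.1] w 0.5 fjig [-0.5 -4.6]
t: 11.45
tcp_pos: [472.0, -113.1, 21.6]
tcp_rot: [0.661, 0.75, 0.001, 0.002]
force: [3.0, -4.6, 1.6]
gripper_width: 0.1
t 11.45 tcp [ 472.  -113.1   21.6] jig [-77.9  54.5] yhead 7.2 F [ 3.  -4.6  1.6] w 0.1 fjig [ 2.4 -5. ]
```

View pics/sq.png

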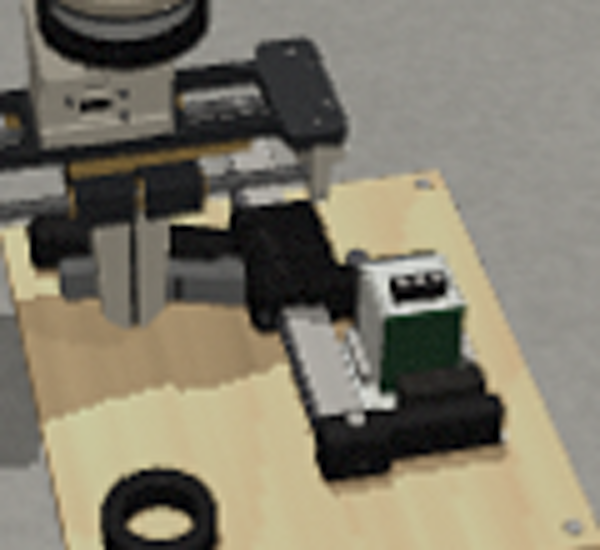

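The shut fingers (135,270) have the blade against the grip, and the jaw has moved in. The module stands square between the stops with its board facing the pad. I will complete this pump and add the next one, measuring the jaw's travel by depth.

```bash
cat > j.py <<'E'
from h import *
th=np.radians(7.44);M=np.array([[np.cos(th),-np.sin(th)],[np.sin(th),np.cos(th)]])
O=np.array([556.3,-157.1])+[1.3,0.15]
def rep(S):
    W,_,_=cloud(S);q=W.reshape(-1,3);J=(q[:,:2]-O)@M;z=q[:,2];g=S["frame"].reshape(-1,3).astype(int)
    m=(z>40)&(z<48)&(J[:,0]>-12)&(J[:,0]<8)&(J[:,1]>-100)&(J[:,1]<-20)
    dark=g.max(1)<90
    n=(z>20)&(z<46)&(J[:,0]>5)&(J[:,0]<65)&(J[:,1]>-100)&(J[:,1]<-30)&dark
    b=(g[:,1]>g[:,2]+8)&(g[:,1]>g[:,0])&(z>16)&(z<75)&(abs(J[:,0]-45)<30)&(abs(J[:,1]+15)<30)
    return dict(back=np.percentile(J[n,1],[3,10,25]).round(1),n=n.sum(),board=(round(np.median(J[b,0]),1),round(np.median(J[b,1]),1),b.sum()))
if __name__=="__main__":
    print("start",rep(np.load("side0.npy",allow_pickle=True).item()));S=grab("side");print("now",rep(S))
E
python3 j.py; python3 -m handwheel '[0,0,0,-0.6,0,0,0, 0,0,0,-1.15,0,0,0, 0,0,0,-1.15,0,0,0, 0,0,0,-1.15,0,0,0]'; python3 m.py;python3 j.py; python3 -m handwheel '[0,0,0,0.5,0,0,0, 0,0,0,0.9,0,0,0, 0,0,0,1.15,0,0,0, 0,0,0,1.15,0,0,0, 0,0,0,1.15,0,0,0, 0,0,0,1.15,0,0,0, 0,0,0,1.15,0,0,0]';python3 m.py; python3 j.py
```

```text
start {'back': array([-76.3, -74.9, -72.9]), 'n': np.int64(258), 'board': (np.float64(nan), np.float64(nan), np.int64(0))}
now {'back': array([-69.2, -67.6, -65.5]), 'n': np.int64(236), 'board': (np.float64(41.9), np.float64(-17.8), np.int64(191))}
t: 11.95
tcp_pos: [474.1, -144.5, 21.0]
tcp_rot: [0.661, 0.751, 0.001, -0.001]
force: [-0.1, -0.3, -0.2]
gripper_width: 0.3
t 11.95 tcp [ 474.1 -144.5   21. ] jig [-79.8  23.1] yhead 7.3 F [-0.1 -0.3 -0.2] w 0.3 fjig [-0.1 -0.3]
start {'back': array([-76.3, -74.9, -72.9]), 'n': np.int64(258), 'board': (np.float64(nan), np.float64(nan), np.int64(0))}
now {'back': array([-68.8, -67.1, -65.2]), 'n': np.int64(248), 'board': (np.float64(42.3), np.float64(-17.8), np.int64(190))}
t: 12.7
tcp_pos: [470.6, -112.1, 21.4]
tcp_rot: [0.661, 0.75, 0.0, 0.0]
force: [1.2, -3.3, -1.1]
gripper_width: 0.6
t 12.7 tcp [ 470.6 -112.1   21.4] jig [-79.2  55.8] yhead 7.3 F [ 1.2 -3.3 -1.1] w 0.6 fjig [ 0.8 -3.4]
start {'back': array([-76.3, -74.9, -72.9]), 'n': np.int64(258), 'board': (np.float64(nan), np.float64(nan), np.int64(0))}
now {'back': array([-61. , -58.7, -56.4]), 'n': np.int64(244), 'board': (np.float64(40.7), np.float64(-17.7), np.int64(149))}
  return _methods._mean(a, axis=axis, dtype=dtype,
  ret = ret.dtype.type(ret / rcount)
  return _methods._mean(a, axis=axis, dtype=dtype,
  ret = ret.dtype.type(ret / rcount)
  return _methods._mean(a, axis=axis, dtype=dtype,
  ret = ret.dtype.type(ret / rcount)
```

```bash
python3 -m handwheel '[0,0,0,-0.6,0,0,0, 0,0,0,-1.15,0,0,0, 0,0,0,-1.15,0,0,0, 0,0,0,-1.15,0,0,0, 0,0,0,-0.6,0,0,0, 0,0,0,-0.2,0,0,0, 0,0,0,0,0,0,0, 0,0,0,0,0,0,0, 0,0,0,0,0,0,0, 0,0,0,0,0,0,0, 0,0,0,0,0,0,0]'; python3 m.py; python3 j.py 2>&1 | grep now;  python3 -m handwheel '[0,0,0,-0.6,0,0,0, 0,0,0,-1.15,0,0,0, 0,0,0,-1.15,0,0,0, 0,0,0,-1.15,0,0,0, 0,0,0,-0.6,0,0,0, 0,0,0,-0.4,0,0,0, 0,0,0,-0.2,0,0,0, 0,0,0,-0.1,0,0,0, 0,0,0,0,0,0,0, 0,0,0,0,0,0,0, 0,0,0,0,0,0,0]'; python3 m.py; python3 j.py 2>&1 | grep now
```

```text
t: 13.85
tcp_pos: [470.5, -111.8, 21.4]
tcp_rot: [0.661, 0.751, 0.0, 0.0]
force: [1.3, -3.4, -1.4]
gripper_width: 0.1
t 13.85 tcp [ 470.5 -111.8   21.4] jig [-79.2  56. ] yhead 7.3 F [ 1.3 -3.4 -1.4] w 0.1 fjig [ 0.8 -3.6]
now {'back': array([-52.2, -50.8, -49. ]), 'n': np.int64(244), 'board': (np.float64(42.2), np.float64(-17.8), np.int64(102))}
t: 15.0
tcp_pos: [471.0, -113.3, 21.3]
tcp_rot: [0.661, 0.75, -0.0, 0.001]
force: [2.4, -5.6, -2.4]
gripper_width: 0.3
t 15.0 tcp [ 471.  -113.3   21.3] jig [-78.9  54.5] yhead 7.2 F [ 2.4 -5.6 -2.4] w 0.3 fjig [ 1.6 -5.8]
now {'back': array([-45.5, -44.5, -41.8]), 'n': np.int64(203), 'board': (np.float64(41.7), np.float64(-12.7), np.int64(98))}
```

```bash
python3 - <<'E'
from h import *
S=grab("side")
cv2.imwrite("pics/p4.png",cv2.resize(S["frame"][235:325,320:390],None,fx=8,fy=6.6,interpolation=cv2.INTER_CUBIC))
E
python3 m.py
```

```text
t 15.1 tcp [ 470.9 -113.3   21.3] jig [-79.   54.5] yhead 7.2 F [ 2.2 -5.  -2.8] w 0.6 fjig [ 1.5 -5.2]
```

View pics/p4.png

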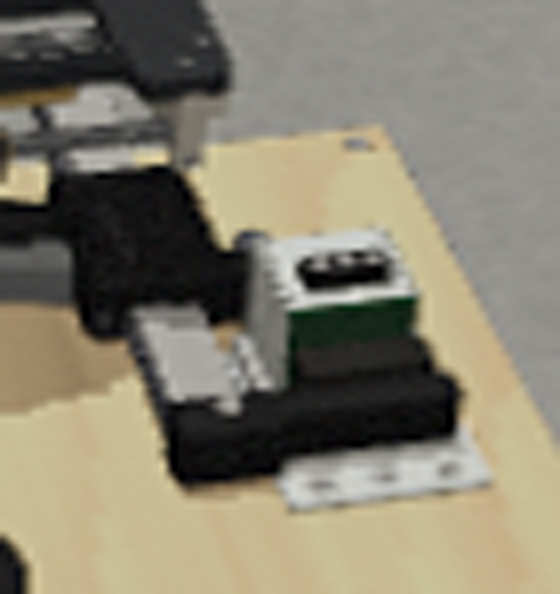

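The pad now sits at the board (355,360), with the module upright and square at the fixed jaw. From here I let back and then creep the fifth squeeze while watching the force.

```bash
python3 -m handwheel '[0,0,0,-0.6,0,0,0, 0,0,0,-1.15,0,0,0, 0,0,0,-1.15,0,0,0, 0,0,0,-1.15,0,0,0, 0,0,0,-0.9,0,0,0, 0,0,0,-0.7,0,0,0, 0,0,0,-0.6,0,0,0, 0,0,0,-0.5,0,0,0, 0,0,0,-0.5,0,0,0, 0,0,0,-0.5,0,0,0]'; python3 m.py; python3 j.py 2>&1 | grep now;  python3 -m handwheel '[0,0,0,0.05,0,0,0, 0,0,0,0.1,0,0,0, 0,0,0,0.15,0,0,0, 0,0,0,0.15,0,0,0, 0,0,0,0.15,0,0,0]'; python3 m.py
```

```text
t: 16.1
tcp_pos: [472.0, -129.1, 21.4]
tcp_rot: [0.662, 0.75, -0.001, 0.001]
force: [0.5, -7.0, -1.3]
gripper_width: 0.2
t 16.1 tcp [ 472.  -129.1   21.4] jig [-80.   38.7] yhead 7.2 F [ 0.5 -7.  -1.3] w 0.2 fjig [-0.4 -7. ]
now {'back': array([-44.3, -42.5, -40.9]), 'n': np.int64(209), 'board': (np.float64(41.4), np.float64(-12.2), np.int64(100))}
t: 16.65
tcp_pos: [471.8, -126.6, 21.4]
tcp_rot: [0.662, 0.749, -0.002, 0.002]
force: [1.3, -10.5, -0.6]
gripper_width: 0.5
t 16.65 tcp [ 471.8 -126.6   21.4] jig [-79.9  41.2] yhead 7.1 F [  1.3 -10.5  -0.6] w 0.5 fjig [ -0.1 -10.5]
```

```bash
python3 -m handwheel '[0,0,0,0.05,0,0,0, 0,0,0,0.1,0,0,0, 0,0,0,0.1,0,0,0, 0,0,0,0.1,0,0,0, 0,0,0,0.1,0,0,0]'; python3 m.py; python3 -m handwheel '[0,0,0,0.04,0,0,0, 0,0,0,0.07,0,0,0, 0,0,0,0.07,0,0,0, 0,0,0,0.07,0,0,0, 0,0,0,0.07,0,0,0]'; python3 m.py; python3 j.py 2>&1 | grep now
```

```text
t: 17.15
tcp_pos: [471.6, -124.8, 21.4]
tcp_rot: [0.663, 0.749, -0.003, 0.003]
force: [1.4, -11.1, -2.2]
gripper_width: 0.1
t 17.15 tcp [ 471.6 -124.8   21.4] jig [-79.8  43. ] yhead 7.0 F [  1.4 -11.1  -2.2] w 0.1 fjig [ -0.  -11.2]
t: 17.65
tcp_pos: [471.5, -123.6, 21.4]
tcp_rot: [0.663, 0.749, -0.003, 0.003]
force: [3.0, -12.9, -2.7]
gripper_width: 0.7
t 17.65 tcp [ 471.5 -123.6   21.4] jig [-79.7  44.2] yhead 6.9 F [  3.  -12.9  -2.7] w 0.7 fjig [  1.3 -13.1]
now {'back': array([-42.7, -41.4, -39.6]), 'n': np.int64(198), 'board': (np.float64(41.7), np.float64(-12.8), np.int64(97))}
```

```bash
python3 - <<'E'
from h import *
import j
S=grab("side");T=grab("top")
for nm,I,d in(("S",S,(1.3,.15)),("T",T,(-1.3,-.15))):
    W,_,_=cloud(I);q=W.reshape(-1,3);J=(q[:,:2]-np.array([556.3,-157.1])-d)@j.M
    m=(q[:,2]>62)&(q[:,2]<71)&(abs(J[:,0]-45)<35)&(abs(J[:,1]-5)<35)
    if m.sum()>5:
        r=cv2.minAreaRect(J[m].astype(np.float32));print(nm,m.sum(),r,np.median(q[m,2]),np.percentile(J[m],[2,98],axis=0))
    p=(q[:,2]>46.5)&(q[:,2]<52)&(J[:,0]>28)&(J[:,0]<62)&(J[:,1]>-45)&(J[:,1]<-12)
    if p.sum()>3: print(nm,"padtop",p.sum(),np.percentile(J[p,1],[3,50,97]))
    f=(q[:,2]>47)&(q[:,2]<52)&(J[:,0]>0)&(J[:,0]<22)&(J[:,1]>10)&(J[:,1]<60)
    if f.sum()>3: print(nm,"fixed",f.sum(),np.percentile(J[f,1],[3,50,97]))
a=cv2.resize(S["frame"][250:310,320:390],None,fx=6,fy=6,interpolation=cv2.INTER_CUBIC)[:360,:400]
b=cv2.resize(T["frame"][165:245,330:430],None,fx=4,fy=4,interpolation=cv2.INTER_CUBIC)
o=np.zeros((360,800,3),np.uint8);o[:,:400]=a;o[:320,400:]=b;cv2.imwrite("pics/chk.png",o)
E
python3 m.py
```

```text
S 163 ((44.146366119384766, 4.384208679199219), (41.07881164550781, 42.06350326538086), 0.5697653293609619) 65.96172220221654 [[ 24.5526047  -15.30983348]
 [ 63.27959241  24.15215953]]
S padtop 96 [-34.28561323 -22.11434334 -12.98038594]
S fixed 24 [32.97095942 55.81127194 59.66080396]
T 152 ((44.10363006591797, 5.722046852111816), (38.70235061645508, 38.418270111083984), 0.0735761821269989) 65.8973400917152 [[ 29.01024973 -12.90212127]
 [ 62.6964279   24.41251243]]
T padtop 63 [-35.17280223 -23.68554168 -17.17614847]
t 17.8 tcp [ 471.5 -123.6   21.4] jig [-79.7  44.2] yhead 6.9 F [  2.3 -12.2  -2.7] w 0.4 fjig [  0.7 -12.4]
```

View pics/chk.png

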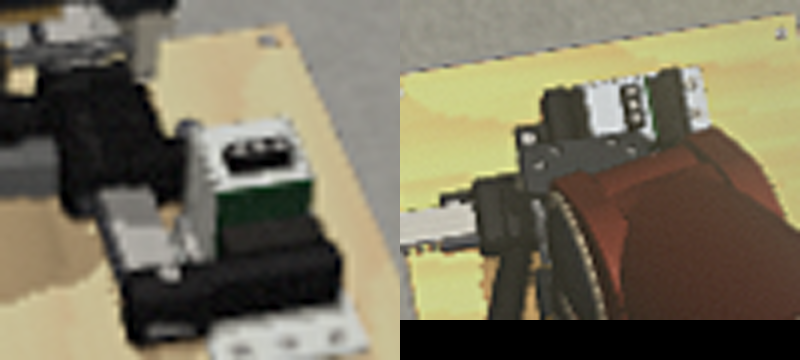

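The top view agrees: module at (44.1, 5), square, touching the fixed jaw, with the pad against the green board. I add a touch more squeeze to bring the pad to about 20 N.

```bash
python3 -m handwheel '[0,0,0,0.04,0,0,0, 0,0,0,0.07,0,0,0, 0,0,0,0.07,0,0,0, 0,0,0,0.07,0,0,0, 0,0,0,0.07,0,0,0, 0,0,0,0.07,0,0,0, 0,0,0,0.07,0,0,0, 0,0,0,0.07,0,0,0]'; python3 m.py; python3 j.py 2>&1 | grep now; python3 m.py
```

```text
t: 18.6
tcp_pos: [471.4, -122.3, 21.5]
tcp_rot: [0.663, 0.748, -0.003, 0.003]
force: [3.1, -14.4, -2.6]
gripper_width: 0.8
t 18.6 tcp [ 471.4 -122.3   21.5] jig [-79.6  45.5] yhead 6.9 F [  3.1 -14.4  -2.6] w 0.8 fjig [  1.2 -14.7]
now {'back': array([-41.7, -40.6, -38.6]), 'n': np.int64(204), 'board': (np.float64(42.0), np.float64(-12.6), np.int64(97))}
t 18.65 tcp [ 471.4 -122.3   21.5] jig [-79.7  45.5] yhead 6.9 F [  3.2 -15.2  -2.8] w 0.8 fjig [  1.2 -15.5]
```

```bash
python3 -c "
from cell import robot
print(robot.close_job())"
```

```text
the job is handed in; nothing more can be done
None
```

The module is clamped and the job was handed in at about 18.7 s, with the robot still squeezing the trigger. No verdict was reported.

**What I did:**
- I gripped the module across its fins and stood it on the plate between the stops, circuit board towards the sliding jaw. Released, its centre was at about y = 1 mm in the jig frame.
- I pumped the trigger with shut fingers: four full squeezes, measured at about 8 mm of jaw travel each. I then eased into a fifth and held it.

**Last checks:**
- **Position:** the top and side cameras put the module at x ≈ 44 mm and y ≈ 4.4 to 5.7 mm. It was upright, square and against the fixed jaw. I took that before the last 1 mm of squeeze; a board check afterwards showed no shift.
- **Pad pressure:** the force on the trigger was about 15 N. By the given 2 N per newton rule, that means roughly 18–22 N at the pad, which I could not measure directly.

**Where readings disagreed:**
- **Jaw travel:** the depth images gave 34–35 mm. With the pad squashed to about 20 N I expected about 39 mm. I trusted the trigger force instead, because it rose like a spring at about the rate the pad should give.
- **Board position:** the side camera alone put the board about 2 mm low in x.

I did not measure the bystanders again at the end, but in the pictures I viewed none looked disturbed.

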